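# Set a bar up on bearers for sanding

### The job

Set the dark bar up for sanding on the green mat: lay the pale block and the narrow red-brown block flat across the mat's white line, the pale one straight in front of the tape roll and the red-brown one straight in front of the round grey-and-white wax pot, each centred on the line with its long side square to it. Then lay the dark bar on edge, as it stands now, on top of both blocks, along the line and with its middle halfway between them, and lay the wider tan sanding block flat and lengthwise on top of the bar, at its middle. Leave the tape roll, the wax pot and the thin black slat where they stand.

Things in the scene. Friction and masses are not known exactly. Their poses are not given: they have to be found in the camera images.
- mat: Green bench mat, 270 (x) x 260 (y) x 3 mm, fixed flat; origin at the centre of its underside, z up. A white line 5 mm wide runs along its y at x = -45 mm, on the robot's side. Tape roll and wax pot stand at x = +75 mm, one at y = +75 and one at y = -75 mm; which is where changes. 'In front of' them means straight towards the line, along the mat's -x.
- line_mid (a point): Middle of the white line, on the mat's upper face (3 mm above the bench), at (-45, 0) mm in the mat's frame; axes as the mat's (x from the line to the pot and roll, y along the line). The two block places are at y = +75 and -75 mm from it.
- wax_pot: Round grey pot with a whitish lid, 91 mm across, 44 mm high, standing loose on the mat; origin at the centre of its underside, z up.
- tape_roll: Roll of beige masking tape lying flat and loose on the mat, 96 mm across, 25 mm high; origin at the centre of its underside, z up.
- pale_block: Pale wooden block, 45 (x) x 60 (y) x 20 (z) mm, lying flat; origin at the centre of its underside, z up.
- red_block: Narrow red-brown wooden block, 30 (x) x 75 (y) x 22 (z) mm, lying flat; origin at the centre of its underside, z up.
- dark_bar: Dark brown wooden bar, 34 (x) x 250 (y) x 50 (z) mm, on edge; origin at the centre of its underside, z up. Its middle is its centre of mass.
- sanding_block: Tan (orange-brown) cork sanding block, wider and longer than the red-brown block, 45 (x) x 85 (y) x 28 (z) mm, lying flat; origin at the centre of its underside, z up.
- black_slat: Thin nearly black wooden slat, 28 (x) x 190 (y) x 10 (z) mm, lying flat, not used; origin at the centre of its underside.
Mind the look-alikes: they are no part of the job. What is shaped like the tape_roll but purple is not meant.

How it is judged:
At the end, for the whole second after the job is handed in: Blocks flat on the mat, within 14 mm of their places on the line (75 mm either side of its middle), square within 0.22 rad; bar on both within 15 mm and 0.12 rad; sanding block on the bar within 12 mm sideways, 15 mm lengthwise, 0.2 rad; all level and at rest (((y of pale_block in the frame of mat between 0.061 and 0.089 m and y of red_block in the frame of mat between -0.089 and -0.061 m and y of tape_roll in the frame of mat above 0 m) or (y of pale_block in the frame of mat between -0.089 and -0.061 m and y of red_block in the frame of mat between 0.061 and 0.089 m and y of tape_roll in the frame of mat below 0 m)) and x of pale_block in the frame of mat between -0.059 and -0.031 m and z of pale_block in the frame of mat between -0.001 and 0.007 m and angle between the y axis of each of pale_block, red_block and the x axis of mat, either way round below 0.22 rad and x of red_block in the frame of mat between -0.059 and -0.031 m and z of red_block in the frame of mat between -0.001 and 0.007 m and x of dark_bar in the frame of mat between -0.059 and -0.031 m and y of dark_bar in the frame of mat between -0.015 and 0.015 m and z of dark_bar in the frame of mat between 0.02 and 0.028 m and angle between the y axis of dark_bar and the y axis of mat, either way round below 0.12 rad and x of sanding_block in the frame of dark_bar between -0.012 and 0.012 m and y of sanding_block in the frame of dark_bar between -0.015 and 0.015 m and z of sanding_block in the frame of dark_bar between 0.046 and 0.054 m and angle between the y axis of sanding_block and the y axis of dark_bar, either way round below 0.2 rad and angle between each of pale_block, red_block, dark_bar, sanding_block's own z axis and vertical below 0.1 rad and linear speed of each of pale_block, red_block, dark_bar, sanding_block below 0.02 m/s); the robot touches nothing.
It fails at once if the wax pot is shifted by more than 25 mm or tipped (distance of wax_pot from where it was at the start of the episode above 0.025 m or angle between wax_pot's own z axis and vertical above 0.35 rad).
It fails at once if the tape roll is shifted by more than 25 mm or tipped (distance of tape_roll from where it was at the start of the episode above 0.025 m or angle between tape_roll's own z axis and vertical above 0.35 rad).
It fails at once if the black slat is shifted by more than 25 mm or tipped (distance of black_slat from where it was at the start of the episode above 0.025 m or angle between black_slat's own z axis and vertical above 0.35 rad).
It also fails if it takes over 112 s, if anything falls off the work surface, if the arm or the gripper's body presses on something with over 40 N, if the wrist force passes 120 N, or if a joint passes its speed limit or range.

### The arm

A 6-joint arm with a two-finger parallel gripper is mounted at the origin on a cart in front of the work surface, level with it; the furniture and walls round the work are solid. World frame = base frame: x ahead of the robot, y to its left, z up, the work surface at z = 0. Lengths are in m, angles in rad, forces in N, time in s.
With the tool pointing down it reaches from about 0.35 to 0.925 m from the base axis. Payload 6.4 kg.
Tool frame: the origin (TCP) lies midway between the tips of the shut fingers; the grasp point (between the pads) lies 19 mm behind it; z points along the fingers, y is the line along which they close (so a half turn about z gives the same grasp; the last joint's range is limited). The gripper opens to 85 mm and grips with 20 to 120 N. Pads are 22 mm wide; open, the fingers measure 114 mm over their backs; the gripper's body (76 mm by 85 mm) begins 54 mm behind the grasp point. The pads swing forward as they close: fully open they stand 13 mm farther back than shut.
Start: joints at [-1.488, 0.245, 1.558, -0, 1.339, -0.174], TCP at [0.165, -0.629, 0.231] pointing down, gripper open.
Joint ranges: [-3.13, 3.13], [-1.02, 2.26], [0.13, 2.54], [-0.95, 4.09], [0.21, 2.88], [-2.74, 2.74]. Speed limits (rad/s): [2.57, 2.57, 3.14, 3.14, 3.14, 3.14].

### API

Orientations are given as a rotation vector (axis times angle).
In Python, from plant import telemetry, viewer, sign_off gives the robot as it stands.
- The arm moves only by the tool drive_tool, never from a script. Its argument "plan" is a list that holds one entry, the list of rows, each a list of 4 numbers: the shift along the world's x, y, z in mm, then the turn about the world's z in degrees. A call has 1 to 20 rows; each row is the pose to reach, as a shift and turn from the pose commanded when the call began; what a row does not reach only later rows make up. A row lasts 1/8 s, in which the tool goes at most 62.5 mm and 10.7 degrees, less where a joint would pass 70% of its speed; a pose out of reach is approached as far as the arm can. A call with a gripper value outside its range is refused whole. "fingers" is the gripper's target within -1 to 1 (shut at 1, half-way at 0, fully open at -1), set as the call begins (left out, the last holds). The fingers move at their own pace and stop on an object; the grip force is fixed at half the most. Time passes only in rows, so rows that repeat a pose let the fingers close. It gives the time, the measured TCP pose, the force, the opening and the grip force at its end, in the units of the state.
- telemetry.observe(): the state, without advancing time (a new reading comes with each control period).
- viewer.capture(name): name is "scene" or "top" or "wrist"; returns a dict with "color" (384x512x3 uint8, blue, green, red), "intrinsics" (3x3 intrinsics, pixels), "D" ([k1, k2, p1, p2, k3] as OpenCV has them; the pictures are not rectified), "xyz" and "attitude" of the camera in the world; the wrist camera has in their place "T_tool_cam" (4x4, takes a point from camera to tool coordinates, whose origin is the TCP and whose axes are the flange's). Camera axes: x right, y up, looking along -z (the intrinsics and any distortion apply to the point x, -y, -z); pixel columns grow to the right and rows downward; lengths in m; the calibration is good to about 2 mm. A picture is of the moment at which its call begins: read the wrist's pose just before it. There is no depth.
- sign_off(): hands the job in; it is judged then, once.
The state is a dict: "time_s": time; "q": joint angles; "joint_velocities": joint speeds; "joint_efforts": joint torques, N m; "eef_pos": TCP position; "eef_rot": TCP orientation; "wrist_force": force on the tool from outside, world axes, zero at the start; "torque": the same for the moment, N m; "gripper_width": finger opening in m; "grip_force": force on a finger pad.
Only numpy, scipy, OpenCV 4.12 (cv2) and the standard library are available. Lean on these libraries where they do the work, as an engineer would, in place of code of your own. Each camera call takes 0.05 s, during which the arm holds its last target. There are 200 camera calls.

## Working session

There is one attempt and no reset: what is moved stays moved. The work goes in short steps, Python scripts to look and compute and a tool call to move; the robot and the scene stay as the last step left them, time stands still between calls to the robot, and variables do not carry over. Pictures are saved under pics/ and viewed, at most 14 in all, crops included, and the job is handed in when it is done.

Besides the shell and the picture viewer there is one more tool, called by a JSON object that holds its "api" and its "payload". drive_tool: Moves the arm, as the interface text tells. Its arguments: {"type":"object","properties":{"plan":{"type":"array","items":{"type":"array","items":{"type":"array","items":{"type":"number"}}}},"fingers":{"type":"number"}},"required":["plan"]}

```bash
mkdir -p pics
cat > h.py <<'E'
import numpy as np,cv2,pickle
from scipy.spatial.transform import Rotation as R
from plant import telemetry,viewer,sign_off
def snap(name,fn):
    s=telemetry.observe(); c=viewer.capture(name); c['s']=s
    pickle.dump(c,open(f'pics/{fn}.pkl','wb')); cv2.imwrite(f'pics/{fn}.png',c['color']); return c
def load(fn): return pickle.load(open(f'pics/{fn}.pkl','rb'))
def pose(c):
    if 'T_tool_cam' in c:
        T=np.eye(4);T[:3,:3]=R.from_rotvec(c['s']['eef_rot']).as_matrix();T[:3,3]=c['s']['eef_pos']
        T=T@np.array(c['T_tool_cam']);return T[:3,:3],T[:3,3]
    a=np.array(c['attitude']);M=a if a.shape==(3,3) else R.from_rotvec(a).as_matrix()
    return M,np.array(c['xyz'])
def w(c,uv,z):
    M,t=pose(c);p=cv2.undistortPoints(np.array(uv,float).reshape(-1,1,2),np.array(c['intrinsics']),np.array(c['D'])).reshape(-1,2)
    d=np.c_[p[:,0],-p[:,1],-np.ones(len(p))]@M.T
    return t+d*((z-t[2])/d[:,2])[:,None]
E
python3 - <<'E'
from h import *
for n in('scene','top'):
    c=snap(n,n+'0');print({k:c[k] for k in c if k not in('color','s')})
print(c['s'])
E
```

```text
{'intrinsics': array([[495.75285554,   0.        , 249.45133248],
       [  0.        , 495.75285554, 191.56563095],
       [  0.        ,   0.        ,   1.        ]]), 'D': array([0.03124609, 0.        , 0.        , 0.        , 0.        ]), 'xyz': array([-0.30556944,  0.44816584,  1.21573237]), 'attitude': array([ 0.41680962, -0.71116288, -1.96514068])}
{'intrinsics': array([[402.53694711,   0.        , 260.04560687],
       [  0.        , 402.53694711, 187.58615065],
       [  0.        ,   0.        ,   1.        ]]), 'D': array([0.01972746, 0.        , 0.        , 0.        , 0.        ]), 'xyz': array([0.42430795, 0.00991629, 1.38679617]), 'attitude': array([ 0.05798727, -0.05676531, -1.55738529])}
{'time_s': 0.05, 'q': array([-1.48811982e+00,  2.45816282e-01,  1.55901913e+00, -9.04242716e-06,
        1.33866123e+00, -1.74070454e-01]), 'joint_velocities': array([ 0.00063135,  0.00028301, -0.00032593, -0.00093516,  0.00058424,
       -0.00081257]), 'joint_efforts': array([-7.70026563e-04, -4.31007636e+01, -3.27424872e+01, -1.53078681e-04,
        2.85329785e-03, -3.31464967e-06]), 'eef_pos': array([ 0.16503402, -0.62813103,  0.23017614]), 'eef_rot': array([-3.11385468e+00, -4.01950091e-01, -1.22742795e-04]), 'wrist_force': array([-0.90743836,  0.80665025,  0.20779249]), 'torque': array([ 0.00453145, -0.02843792,  0.01951679]), 'grip_force': 0.0, 'gripper_width': 0.08527448913076247}
```

Run:
```python
from h import *
c=load('top0');cv2.imwrite('pics/top0b.png',cv2.resize(c['color'],(800,600),interpolation=cv2.INTER_CUBIC))
```

```text
(no output)
```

View pics/top0b.png

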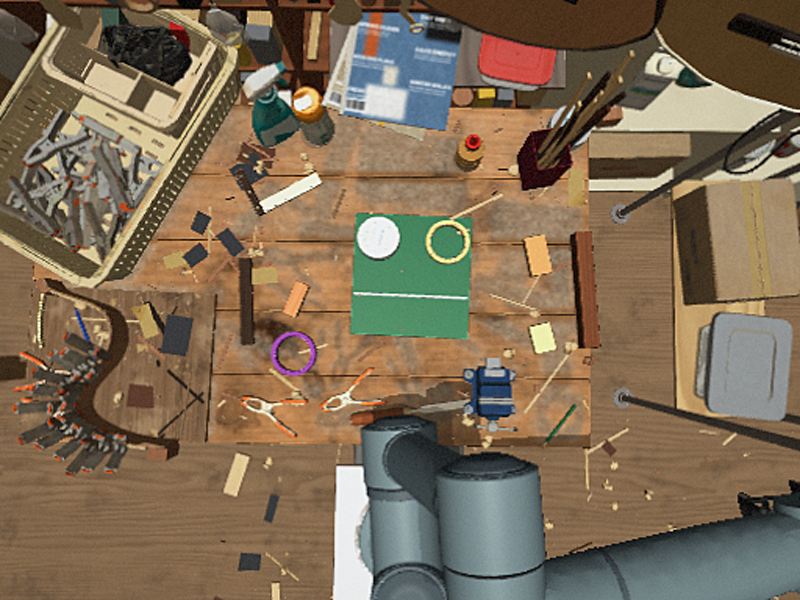

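View pics/scene0.png

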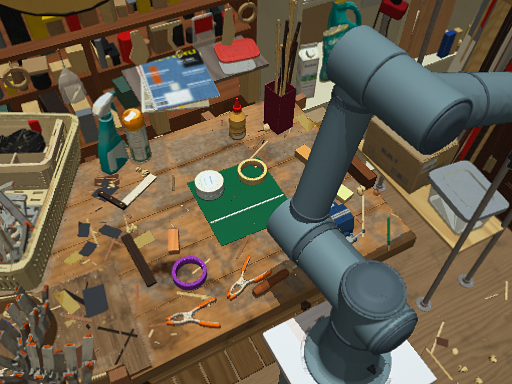

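The top view (800x600) shows these items:
- The mat is at (411,275), the line at y≈295, the wax pot at (378,238) and the tape roll at (448,241). The purple ring at (294,353) is the decoy.
- Long pieces: one at (246,300), about 190 mm, is probably the slat. One at (585,290), about 250 mm, is probably the bar.
- Small blocks: (296,299) is red-brown or orange, (538,255) is tan, and (541,338) is pale.

I'll check these in close crops.

Run:
```python
from h import *
c=load('top0')['color']
def cr(x,y,ww,hh,k): return cv2.resize(c[y:y+hh,x:x+ww],None,fx=k,fy=k,interpolation=cv2.INTER_CUBIC)
a=cr(150,150,65,90,6);b=cr(320,140,68,90,6)  # 390x540,408x540
cv2.imwrite('pics/crop1.png',np.hstack([a,b]))
cv2.imwrite('pics/crop2.png',cr(218,130,92,92,6))
```

```text
(no output)
```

View pics/crop1.png

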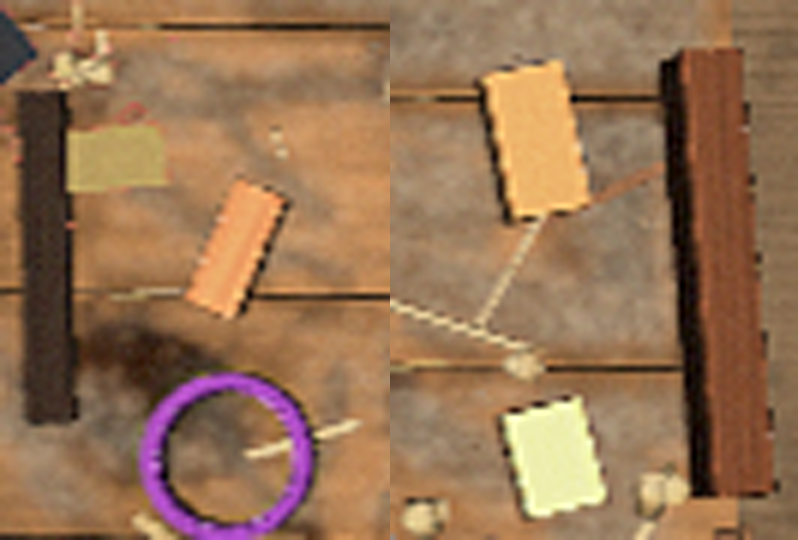

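View pics/crop2.png

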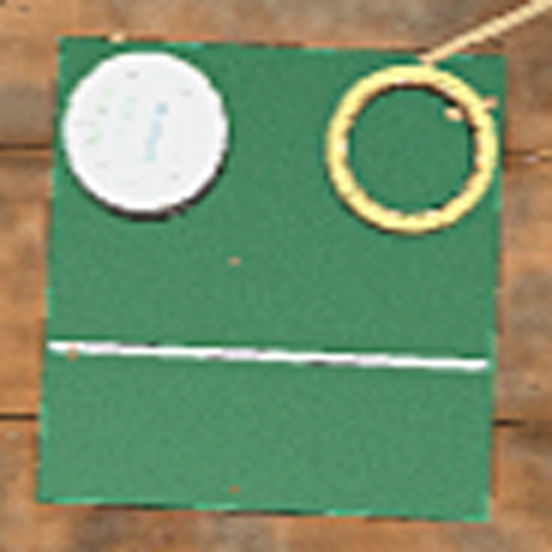

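Run:
```python
from h import *
c=load('top0')
def P(pts,ox,oy): return (np.array(pts,float)+.5)/6-.5+[ox,oy]
def rep(n,pts,ox,oy,z):
    q=w(c,P(pts,ox,oy),z)[:,:2]*1000; 
    e=[np.linalg.norm(q[i]-q[(i+1)%len(q)]) for i in range(len(q))]
    i=int(np.argmax(e[:2])) if len(q)>2 else 0
    d=(q[(i+1)]-q[i])-(q[(i+3)%4]-q[(i+2)%4]) if len(q)>2 else q[1]-q[0]
    print(n,q.mean(0).round(1),'edges',np.round(e,1),'longdir deg',np.degrees(np.arctan2(d[1],d[0])).round(1))
rep('red',[(238,178),(288,202),(236,318),(187,295)],150,150,.022)
rep('sand',[(93,76),(172,60),(202,204),(120,220)],320,140,.028)
rep('pale',[(113,415),(190,398),(217,502),(140,518)],320,140,.02)
rep('bar',[(290,50),(352,48),(384,492),(318,495)],320,140,.05)
rep('slat',[(18,90),(66,90),(76,422),(28,422)],150,150,.01)
rep('mat',[(60,38),(505,58),(490,520),(38,500)],218,130,.003)
rep('line',[(48,346),(488,365)],218,130,.003)
rep('pot',[(145,53),(228,132),(145,214),(63,132)],218,130,.044)
rep('roll',[(412,65),(497,150),(412,235),(327,150)],218,130,.025)
```

```text
red [509.9 252.2] edges [31.6 71.7 30.7 72. ] longdir deg 157.6
sand [ 611.6 -272.6] edges [45.8 83.6 47.2 83.3] longdir deg -169.0
pale [ 432. -284.] edges [44.6 60.2 44.3 59.6] longdir deg -165.5
bar [ 537.3 -372.4] edges [ 34.5 247.2  36.3 247.7] longdir deg -176.6
slat [505.3 362.6] edges [ 27.4 189.9  27.2 189.9] longdir deg -176.5
mat [566.6   1.5] edges [258.1 267.2 258.6 267.6] longdir deg 178.4
line [521.5   4. ] edges [252.9 252.9] longdir deg -91.8
pot [643.1  74.6] edges [64.7 65.6 65.4 64.1] longdir deg 135.4
roll [638.2 -76.4] edges [68.6 68.7 68.4 68.9] longdir deg 135.8
```

Sizes and spacing match throughout, which confirms the identities. Mat yaw is about -1.7° and the line mid is about (521.5, 3.3). The red block belongs at about (523.7, 78) in front of the pot, and the pale block at about (519.3, -72) in front of the roll. Next I hover over the pale block.

{"api": "drive_tool", "payload": {"plan": [[[267, 345, -10, 0], [267, 345, -10, 0], [267, 345, -10, 0], [267, 345, -10, 0], [267, 345, -10, 0], [267, 345, -10, 0], [267, 345, -10, 0], [267, 345, -10, 0], [267, 345, -10, 0], [267, 345, -10, 0], [267, 345, -10, 0], [267, 345, -10, 0]]], "fingers": -1}}

```text
time_s: 1.6
eef_pos: [0.4317, -0.2844, 0.2213]
eef_rot: [-3.116, -0.4, -0.0]
wrist_force: [0.0, -0.4, -0.5]
gripper_width: 0.0856
grip_force: 0.0
```

Run:
```python
from h import *
c=snap('wrist','w1');s=c['s'];print(s['time_s'],s['eef_pos'],R.from_rotvec(s['eef_rot']).as_matrix().round(3),c['T_tool_cam'],c['intrinsics'],c['D'])
```

```text
1.6 [ 0.4316897  -0.28438824  0.22127552] [[ 0.968  0.253  0.   ]
 [ 0.253 -0.968  0.   ]
 [ 0.    -0.    -1.   ]] [[ 6.79491480e-04  9.63097746e-01  2.69151017e-01  6.89702447e-02]
 [ 9.99999733e-01 -7.26316856e-04  7.43925422e-05  2.00070688e-04]
 [ 2.67136211e-04  2.69150895e-01 -9.63097983e-01 -1.42694450e-01]
 [ 0.00000000e+00  0.00000000e+00  0.00000000e+00  1.00000000e+00]] [[340.14469986   0.         260.27620134]
 [  0.         340.14469986 192.45258896]
 [  0.           0.           1.        ]] [-0.05562436  0.          0.          0.          0.        ]
```

View pics/w1.png

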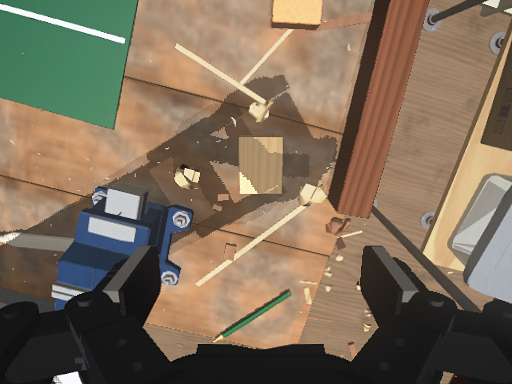

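The wrist view shows the pale block with corners at about (239,137), (281,137), (282,193) and (240,194), already square to the fingers. The bar is at upper right.

```bash
cat >> h.py <<'E'
def rect(c,pts,z):
    q=w(c,pts,z)[:,:2]*1000; e=[np.linalg.norm(q[i]-q[(i+1)%4]) for i in range(4)]
    d=(q[1]-q[0])+(q[2]-q[3]); f=(q[3]-q[0])+(q[2]-q[1])
    print(q.mean(0).round(1),'edges',np.round(e,1),'dir01 %.1f dir03 %.1f'%(np.degrees(np.arctan2(d[1],d[0])),np.degrees(np.arctan2(f[1],f[0]))))
E
python3 - <<'E'
from h import *
rect(load('w1'),[(239,137),(281,137),(282,193),(240,194)],.02)
E
```

```text
[ 433.  -284.4] edges [42.2 58.5 44.2 59.6] dir01 -74.6 dir03 -164.3
```

{"api": "drive_tool", "payload": {"plan": [[[1, 0, -60, 0.5], [1, 0, -120, 0.5], [1, 0, -170, 0.5], [1, 0, -200, 0.5], [1, 0, -215, 0.5], [1, 0, -220, 0.5], [1, 0, -220, 0.5]]], "fingers": -1}}

```text
time_s: 2.52
eef_pos: [0.4338, -0.2844, 0.0022]
eef_rot: [3.113, 0.416, 0.002]
wrist_force: [-0.1, 0.3, 0.9]
gripper_width: 0.0856
grip_force: 0.0
```

{"api": "drive_tool", "payload": {"plan": [[[0, 0, 0, 0], [0, 0, 0, 0], [0, 0, 0, 0], [0, 0, 0, 0], [0, 0, 0, 0], [0, 0, 0, 0]]], "fingers": 1}}

```text
time_s: 3.28
eef_pos: [0.4339, -0.2844, 0.0024]
eef_rot: [3.112, 0.416, 0.002]
wrist_force: [-0.3, 0.6, 5.0]
gripper_width: 0.0437
grip_force: 62.9
```

{"api": "drive_tool", "payload": {"plan": [[[0, 0, 60, 0], [0, 0, 120, 0], [0, 0, 170, 0], [40, 60, 200, -8], [60, 120, 200, -17], [86, 170, 200, -17], [86, 212, 200, -17], [86, 212, 200, -17], [86, 212, 200, -17], [86, 212, 200, -17]]], "fingers": 1}}

```text
time_s: 4.53
eef_pos: [0.519, -0.0728, 0.2012]
eef_rot: [3.141, -0.052, -0.0]
wrist_force: [0.3, -0.3, -0.1]
gripper_width: 0.0438
grip_force: 62.1
```

Run:
```python
from h import *
c=snap('wrist','w2');s=c['s'];print(s['time_s'],s['eef_pos'],s['eef_rot'],s['gripper_width'])
cv2.imwrite('pics/w2b.png',cv2.resize(c['color'],(800,600),interpolation=cv2.INTER_CUBIC))
```

```text
4.525 [ 0.51895701 -0.07276966  0.2012142 ] [ 3.14102143e+00 -5.16002628e-02 -2.04147759e-04] 0.04383723796529513
```

View pics/w2b.png

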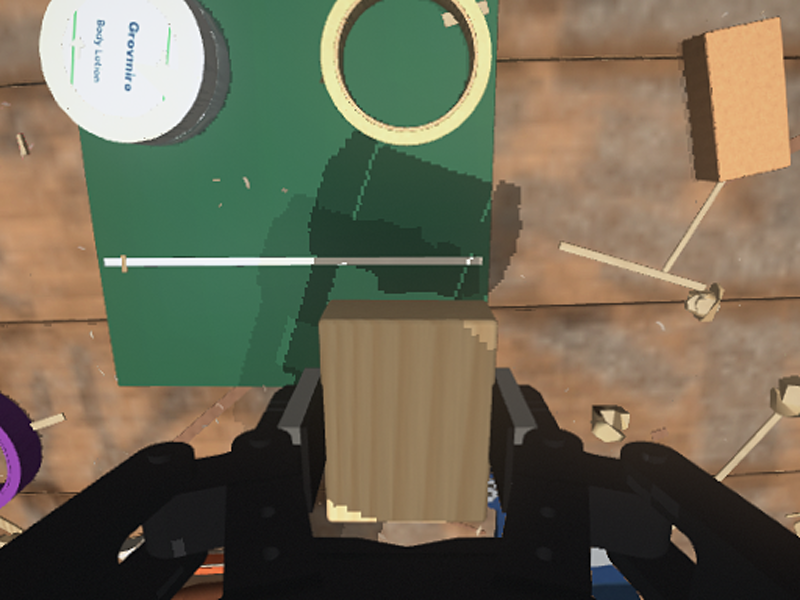

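The wrist view at 800 px shows the line from (104,262) to (483,261). The held pale block's top face spans (320,320), (497,320), (492,520) and (328,520).

Run:
```python
from h import *
c=load('w2');k=lambda p:(np.array(p,float)+.5)*.64-.5
q=w(c,k([(104,262),(483,261)]),.003)*1000;m=q.mean(0);d=q[0]-q[1];print(q,m,np.linalg.norm(d),np.degrees(np.arctan2(d[1],d[0])))
rect(c,k([(320,320),(497,320),(492,520),(328,520)]),.2188)
r=w(c,k([(320,70),(493,70)]),.025)*1000;print('roll',r)
```

```text
[[ 526.01431282  128.73445903    3.        ]
 [ 518.15373787 -122.36259324    3.        ]] [522.08402535   3.18593289   3.        ] 251.22005950435363 88.20694536997661
[518.7 -73.4] edges [43.8 58.8 45.9 58.7] dir01 -91.8 dir03 178.6
roll [[ 635.01365649  -27.56577398   25.        ]
 [ 631.87783045 -124.68450978   25.        ]]
```

{"api": "drive_tool", "payload": {"plan": [[[1, 1, -60, 0], [1, 1, -120, 0], [1, 1, -165, 0], [1, 1, -185, 0], [1, 1, -191, 0], [1, 1, -195, 0], [1, 1, -195, 0], [1, 1, -195, 0]]], "fingers": 1}}

```text
time_s: 5.58
eef_pos: [0.5209, -0.071, 0.0073]
eef_rot: [3.141, -0.049, 0.003]
wrist_force: [-0.2, 0.6, -0.2]
gripper_width: 0.0436
grip_force: 62.1
```

{"api": "drive_tool", "payload": {"plan": [[[0, 0, 0, 0], [0, 0, 0, 0], [0, 0, 0, 0], [0, 0, 0, 0], [0, 0, 10, 0], [0, 0, 40, 0], [0, 0, 100, 0], [0, 0, 160, 0], [-10, 100, 200, -10], [-10, 180, 200, -20], [-10, 180, 200, -20], [-10, 180, 200, -20], [-10, 180, 200, -20]]], "fingers": -1}}

```text
time_s: 7.2
eef_pos: [0.51, 0.1095, 0.2067]
eef_rot: [3.085, -0.592, 0.001]
wrist_force: [0.2, -0.4, -0.1]
gripper_width: 0.0855
grip_force: 0.0
```

Run:
```python
from h import *
c=snap('wrist','w3');s=c['s'];print(s['time_s'],s['eef_pos'],s['eef_rot'],s['gripper_width'])
cv2.imwrite('pics/w3b.png',cv2.resize(c['color'],(800,600),interpolation=cv2.INTER_CUBIC))
```

```text
7.2 [0.51003983 0.10945279 0.2066841 ] [ 3.08507947e+00 -5.92004077e-01  9.50839757e-04] 0.08546359845589395
```

View pics/w3b.png

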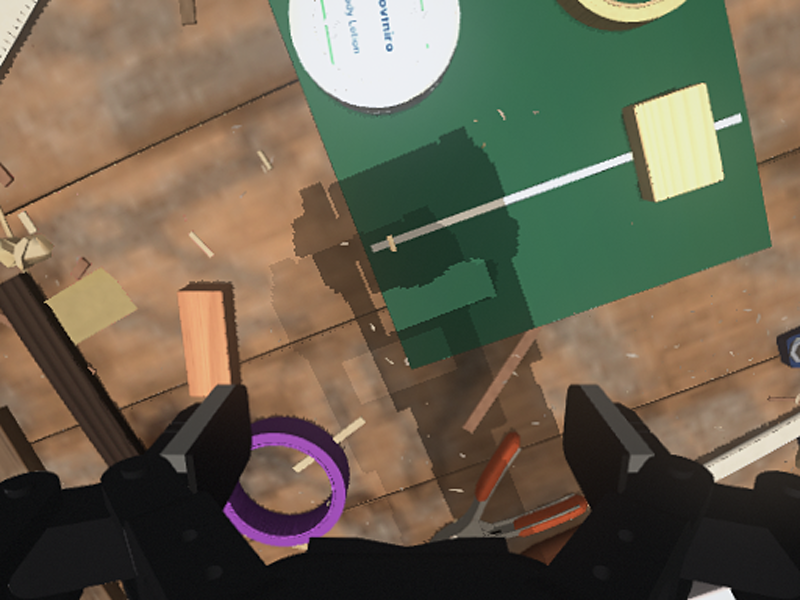

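The pale block sits on the line with top corners (632,105), (706,84), (723,181) and (655,201). The red block's top face is at about (178,292), (224,289), (231,390) and (190,397).

Run:
```python
from h import *
c=load('w3');k=lambda p:(np.array(p,float)+.5)*.64-.5
q=w(c,k([(372,248),(741,119)]),.003)*1000;print(q)
rect(c,k([(632,107),(706,84),(723,181),(654,201)]),.023)
rect(c,k([(178,292),(224,289),(231,390),(190,397)]),.022)
```

```text
[[ 526.52690171  128.10132903    3.        ]
 [ 517.48189064 -121.34677808    3.        ]]
[520.  -69.9] edges [45.4 58.8 44.  58. ] dir01 -94.4 dir03 177.1
[511.3 252.4] edges [30.3 70.5 29.4 74. ] dir01 -104.5 dir03 157.3
```

{"api": "drive_tool", "payload": {"plan": [[[0, 60, 0, -0.7], [0, 120, -20, -0.7], [0.5, 143, -60, -0.7], [0.5, 143, -110, -0.7], [0.5, 143, -160, -0.7], [0.5, 143, -190, -0.7], [0.5, 143, -200, -0.7], [0.5, 143, -204, -0.7], [0.5, 143, -204, -0.7], [0.5, 143, -204, -0.7]]], "fingers": -1}}

```text
time_s: 8.5
eef_pos: [0.5117, 0.2525, 0.0037]
eef_rot: [-3.08, 0.613, -0.004]
wrist_force: [0.0, -0.3, 0.1]
gripper_width: 0.0852
grip_force: 0.0
```

{"api": "drive_tool", "payload": {"plan": [[[0, 0, 0, 0], [0, 0, 0, 0], [0, 0, 0, 0], [0, 0, 0, 0], [0, 0, 0, 0], [0, 0, 0, 0], [0, 0, 0, 0]]], "fingers": 1}}

```text
time_s: 9.38
eef_pos: [0.511, 0.2525, 0.0027]
eef_rot: [-3.081, 0.612, -0.001]
wrist_force: [0.1, -0.0, 4.8]
gripper_width: 0.0287
grip_force: 60.6
```

{"api": "drive_tool", "payload": {"plan": [[[0, 0, 60, 0], [0, 0, 110, 0], [3, -40, 150, 10], [9, -100, 150, 20.7], [13, -150, 150, 20.7], [13, -174, 150, 20.7], [13, -174, 150, 20.7], [13, -174, 150, 20.7]]], "fingers": 1}}

```text
time_s: 10.38
eef_pos: [0.5232, 0.0789, 0.1517]
eef_rot: [-3.141, 0.049, 0.002]
wrist_force: [0.4, 0.3, -0.4]
gripper_width: 0.0286
grip_force: 60.0
```

Run:
```python
from h import *
c=snap('wrist','w4');s=c['s'];print(s['eef_pos'],s['eef_rot'],s['gripper_width'])
cv2.imwrite('pics/w4b.png',cv2.resize(c['color'],(800,600),interpolation=cv2.INTER_CUBIC))
```

```text
[0.52315123 0.07889435 0.15173713] [-3.14087200e+00  4.85240238e-02  1.73634661e-03] 0.028601945688824508
```

View pics/w4b.png

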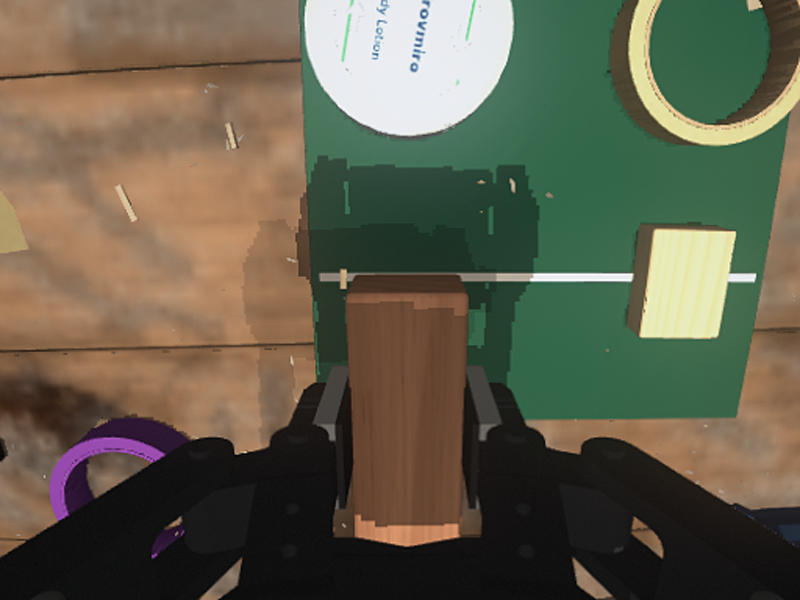

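The held red block's top face runs from (346,303) and (467,303) to a rear edge at about y=545, partly hidden. The pale block's corners are (652,228), (736,231), (724,339) and (643,336).

Run:
```python
from h import *
c=load('w4');k=lambda p:(np.array(p,float)+.5)*.64-.5
print(w(c,k([(319,276),(756,278)]),.003)*1000)
rect(c,k([(652,228),(736,231),(724,339),(643,336)]),.023)
rect(c,k([(346,303),(467,303),(461,545),(353,545)]),.171)
```

```text
[[ 526.60338127  128.45708204    3.        ]
 [ 518.24813867 -122.20484668    3.        ]]
[520.5 -71.7] edges [45.4 59.9 46.3 59.1] dir01 -93.7 dir03 -179.1
[521.8  79. ] edges [29.2 70.7 30.3 70.7] dir01 -91.7 dir03 178.4
```

{"api": "drive_tool", "payload": {"plan": [[[2, -0.5, -60, 0], [2, -0.5, -110, 0], [2, -0.5, -130, 0], [2, -0.5, -140, 0], [2, -0.5, -145, 0], [2, -0.5, -145, 0], [2, -0.5, -145, 0]]], "fingers": 1}}

```text
time_s: 11.3
eef_pos: [0.5265, 0.0778, 0.0083]
eef_rot: [3.141, -0.049, 0.003]
wrist_force: [0.0, -0.2, -0.4]
gripper_width: 0.0286
grip_force: 60.1
```

{"api": "drive_tool", "payload": {"plan": [[[0, 0, 0, 0], [0, 0, 0, 0], [0, 0, 0, 0], [0, 0, 0, 0], [0, 0, 0, 0], [0, 0, 10, 0], [0, 0, 40, 0], [0, 0, 100, 0], [0, 0, 160, 0], [0, -50, 200, 0], [0, -110, 210, 0], [0, -170, 210, 0], [0, -230, 210, 3], [0, -290, 210, 5], [0, -350, 210, 5], [0, -370, 210, 5], [0, -370, 210, 5], [0, -370, 210, 5]]], "fingers": -1}}

```text
time_s: 13.55
eef_pos: [0.5257, -0.2906, 0.2173]
eef_rot: [-3.14, -0.09, 0.0]
wrist_force: [-0.4, -0.0, 0.7]
gripper_width: 0.0852
grip_force: 0.0
```

Run:
```python
from h import *
snap('top','top1')
c=snap('wrist','w5');s=c['s'];print(s['time_s'],s['eef_pos'],s['eef_rot'],s['gripper_width'])
cv2.imwrite('pics/w5b.png',cv2.resize(c['color'],(800,600),interpolation=cv2.INTER_CUBIC))
```

```text
13.6 [ 0.52578407 -0.29041327  0.21731695] [-3.13973089e+00 -9.11061484e-02  2.69777708e-04] 0.08521923665104926
```

View pics/w5b.png

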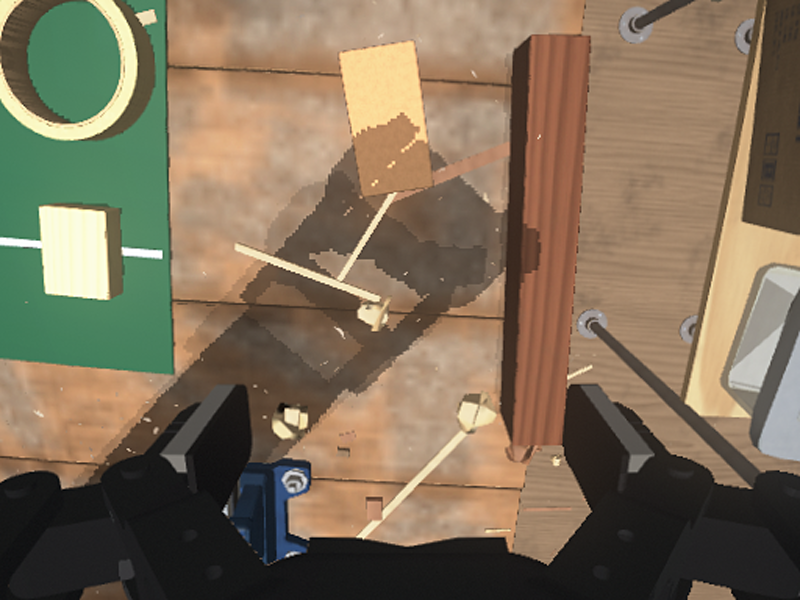

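The bar's top face has corners at about (530,36), (590,37), (566,445) and (514,447). The sanding block's are at (339,52), (414,40), (433,185) and (360,195).

Run:
```python
from h import *
c=load('w5');k=lambda p:(np.array(p,float)+.5)*.64-.5
rect(c,k([(530,36),(590,37),(566,445),(514,447)]),.05)
rect(c,k([(339,52),(414,40),(433,185),(360,195)]),.028)
```

```text
[ 537.6 -375.1] edges [ 32.8 247.5  34.5 248.7] dir01 -85.6 dir03 -175.4
[ 613.1 -273. ] edges [44.  83.5 45.3 83. ] dir01 -78.6 dir03 -168.9
```

{"api": "drive_tool", "payload": {"plan": [[[6, -50, 0, 0.5], [12, -84, -20, 0.5], [12, -84, -70, 0.5], [12, -84, -120, 0.5], [12, -84, -165, 0.5], [12, -84, -190, 0.5], [12, -84, -202, 0.5], [12, -84, -205, 0.5], [12, -84, -205, 0.5], [12, -84, -205, 0.5]]], "fingers": -1}}

```text
time_s: 14.9
eef_pos: [0.5384, -0.3768, 0.0138]
eef_rot: [3.138, 0.102, 0.003]
wrist_force: [0.4, -0.5, 0.3]
gripper_width: 0.0856
grip_force: 0.0
```

{"api": "drive_tool", "payload": {"plan": [[[0, 0, 0, 0], [0, 0, 0, 0], [0, 0, 0, 0], [0, 0, 0, 0], [0, 0, 0, 0], [0, 0, 0, 0], [0, 0, 0, 0]]], "fingers": 1}}

```text
time_s: 15.78
eef_pos: [0.5378, -0.3764, 0.0126]
eef_rot: [3.14, 0.102, 0.001]
wrist_force: [-0.1, -0.2, 3.9]
gripper_width: 0.0334
grip_force: 61.0
```

{"api": "drive_tool", "payload": {"plan": [[[0, 0, 50, 0], [0, 0, 100, 0], [-10, 40, 150, 0], [-16, 80, 160, 8], [-16, 120, 160, 18], [-16, 160, 160, 28], [-16, 200, 160, 38], [-16, 240, 160, 48], [-16, 280, 160, 58], [-16, 320, 160, 68], [-16, 350, 160, 78], [-16, 380, 160, 84.5], [-16, 380, 160, 84.5], [-16, 380, 160, 84.5], [-16, 380, 160, 84.5], [-16, 380, 160, 84.5]]], "fingers": 1}}

```text
time_s: 17.77
eef_pos: [0.5216, 0.0031, 0.1722]
eef_rot: [-2.257, -2.185, 0.0]
wrist_force: [-0.9, -0.3, -3.6]
gripper_width: 0.0335
grip_force: 60.7
```

Run:
```python
from h import *
c=snap('wrist','w6');d=snap('top','top2');s=c['s'];print(s['time_s'],s['eef_pos'],s['eef_rot'],s['gripper_width'])
a=cv2.resize(c['color'],(512,384));b=cv2.resize(d['color'][120:216,200:320],None,fx=4,fy=4,interpolation=cv2.INTER_CUBIC)
cv2.imwrite('pics/w6b.png',cv2.resize(c['color'],(800,600),interpolation=cv2.INTER_CUBIC))
```

```text
17.775 [0.52160105 0.00311144 0.17220509] [-2.25728753e+00 -2.18494949e+00  2.61600158e-04] 0.03346414936201877
```

View pics/w6b.png

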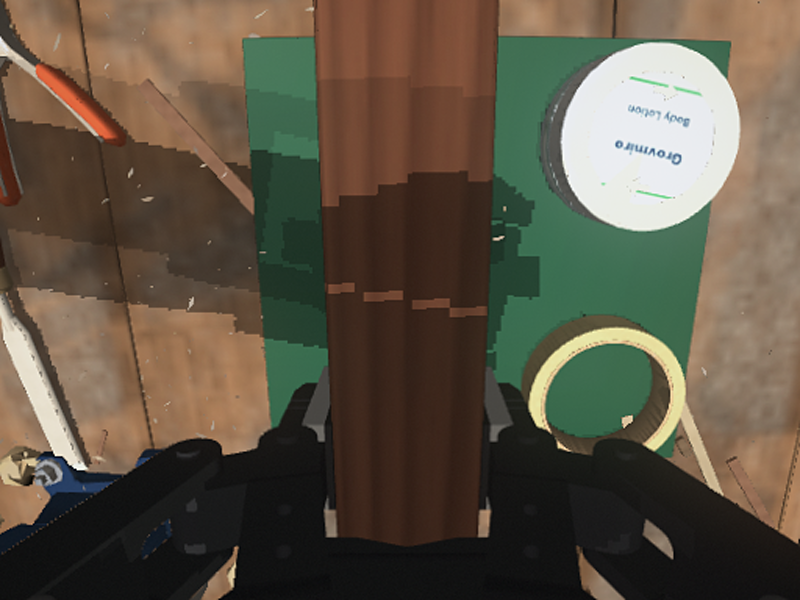

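The held bar covers the blocks here, so I'll check both blocks in the earlier top picture, taken after the red one was placed.

Run:
```python
from h import *
c=load('top1');im=c['color']
h=cv2.cvtColor(im,cv2.COLOR_BGR2HSV)
for n,cen,z in(('red',(524,78),.025),('pale',(520,-72),.023)):
    # find pixel of centre
    M,t=pose(c);p=M.T@(np.array([cen[0]/1e3,cen[1]/1e3,z])-t);u=c['intrinsics']@np.array([p[0]/-p[2],-p[1]/-p[2],1]);u=u[:2].astype(int)
    m=((h[...,0]<32)&(h[...,1]>60)&(h[...,2]>100)).astype('uint8')
    k=np.zeros_like(m);k[u[1]-18:u[1]+19,u[0]-14:u[0]+15]=1;m*=k
    _,lab,st,ce=cv2.connectedComponentsWithStats(m);i=1+np.argmax(st[1:,4])
    r=cv2.minAreaRect(np.argwhere(lab==i)[:,::-1].astype('float32'));print(n,u,st[i]);rect(c,cv2.boxPoints(r),z)
```

```text
red [240 187] [236 176  10  23 213]
[525.4  77.9] edges [30.6 74.8 30.5 74.8] dir01 -89.3 dir03 -179.1
pale [284 189] [277 181  15  18 209]
[519.  -69.6] edges [60.4 44.3 60.4 44.2] dir01 -3.6 dir03 -93.4
```

{"api": "drive_tool", "payload": {"plan": [[[0.5, 0, -50, 0], [0.5, 0, -90, 0], [0.5, 0, -115, 0], [0.5, 0, -125, 0], [0.5, 0, -130, 0], [0.5, 0, -133, 0], [0.5, 0, -134, 0], [0.5, 0, -134, 0], [0.5, 0, -134, 0]]], "fingers": 1}}

```text
time_s: 19.0
eef_pos: [0.5224, 0.0038, 0.0387]
eef_rot: [2.255, 2.186, 0.001]
wrist_force: [-0.6, 0.5, -1.9]
gripper_width: 0.0333
grip_force: 60.9
```

{"api": "drive_tool", "payload": {"plan": [[[0, 0, -1, 0], [0, 0, -1.5, 0], [0, 0, -1.5, 0], [0, 0, -1.5, 0]]], "fingers": 1}}

```text
time_s: 19.5
eef_pos: [0.5224, 0.0036, 0.0373]
eef_rot: [2.255, 2.186, 0.0]
wrist_force: [-2.4, -1.0, 5.8]
gripper_width: 0.0335
grip_force: 61.6
```

{"api": "drive_tool", "payload": {"plan": [[[0, 0, 0, 0], [0, 0, 0, 0], [0, 0, 0, 0], [0, 0, 0, 0], [0, 0, 0, 0], [0, 0, 10, 0], [0, 0, 30, 0], [0, 0, 70, 0], [0, 0, 120, 0], [0, 0, 170, 0], [30, -60, 180, -8], [50, -120, 180, -18], [60, -180, 180, -28], [60, -240, 180, -38], [60, -276, 180, -48], [60, -276, 180, -58], [60, -276, 180, -68], [60, -276, 180, -77], [60, -276, 180, -77], [60, -276, 180, -77]]], "fingers": -1}}

```text
time_s: 22.0
eef_pos: [0.5821, -0.2721, 0.2172]
eef_rot: [3.126, 0.31, 0.0]
wrist_force: [0.6, -0.2, -0.2]
gripper_width: 0.0856
grip_force: 0.0
```

Run:
```python
from h import *
c=snap('wrist','w7');d=snap('scene','scene1');t=snap('top','top3');s=c['s'];print(s['time_s'],s['eef_pos'],s['eef_rot'],s['gripper_width'])
a=cv2.resize(c['color'],(400,300),interpolation=cv2.INTER_AREA)
b=cv2.resize(d['color'][140:260,160:320],(400,300),interpolation=cv2.INTER_CUBIC)
e=cv2.resize(t['color'][120:225,200:340],(800,600),interpolation=cv2.INTER_CUBIC)
cv2.imwrite('pics/m7.png',np.vstack([np.hstack([a,b]),cv2.resize(t['color'][130:221,205:326],(800,300*2))[::2]]))
cv2.imwrite('pics/m7.png',np.hstack([cv2.resize(c['color'],(400,300)),b]))
```

```text
22.0 [ 0.58213318 -0.27214281  0.21716604] [3.12598070e+00 3.10443954e-01 4.49495089e-04] 0.08561869197927902
```

View pics/m7.png

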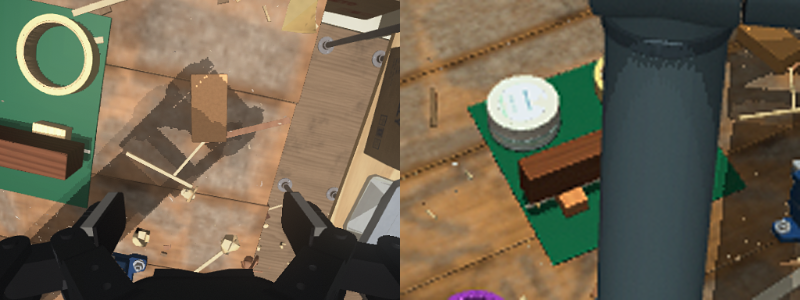

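The bar rests on both blocks. The sanding block is at (190–228, 75–142) in the left panel, aligned with the fingers.

{"api": "drive_tool", "payload": {"plan": [[[30.5, -0.8, -20, 0], [30.5, -0.8, -80, 0], [30.5, -0.8, -130, 0], [30.5, -0.8, -175, 0], [30.5, -0.8, -200, 0], [30.5, -0.8, -210, 0], [30.5, -0.8, -213, 0], [30.5, -0.8, -213, 0], [30.5, -0.8, -213, 0]]], "fingers": -1}}

```text
time_s: 23.28
eef_pos: [0.6135, -0.2735, 0.0053]
eef_rot: [3.125, 0.307, 0.003]
wrist_force: [-1.1, -0.0, 0.4]
gripper_width: 0.0854
grip_force: 0.0
```

{"api": "drive_tool", "payload": {"plan": [[[0, 0, 0, 0], [0, 0, 0, 0], [0, 0, 0, 0], [0, 0, 0, 0], [0, 0, 0, 0], [0, 0, 0, 0], [0, 0, 0, 0]]], "fingers": 1}}

```text
time_s: 24.15
eef_pos: [0.613, -0.2733, 0.0044]
eef_rot: [3.126, 0.307, 0.001]
wrist_force: [1.1, -0.4, 5.1]
gripper_width: 0.0442
grip_force: 64.2
```

Run:
```python
from h import *
c=snap('top','top4');im=c['color'];print(c['s']['time_s'])
cv2.imwrite('pics/t4.png',cv2.resize(im[130:222,205:325],None,fx=6,fy=6,interpolation=cv2.INTER_CUBIC))
```

```text
24.15
```

View pics/t4.png

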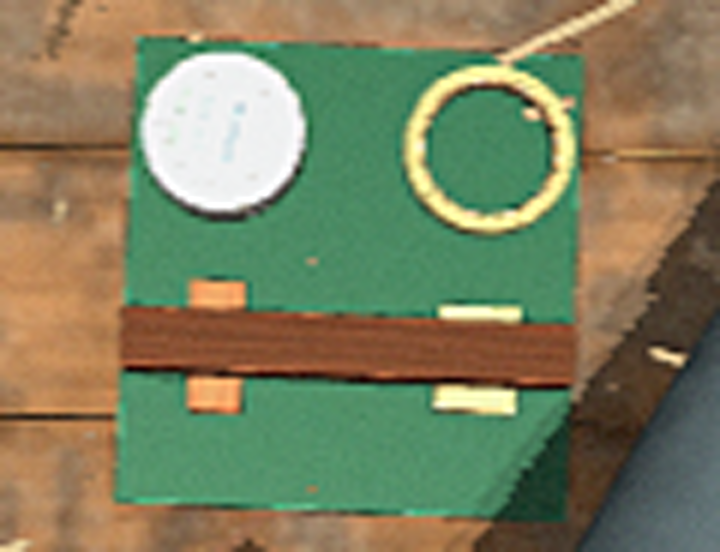

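The bar lies along the line over both blocks. Its top-face corners are (121,308), (575,324), (570,385) and (120,370).

Run:
```python
from h import *
c=load('top4');k=lambda p:(np.array(p,float)+.5)/6-.5+[205,130]
rect(c,k([(121,308),(575,324),(571,385),(120,370)]),.074)
rect(c,k([(189,281),(246,284),(242,413),(187,411)]),.025)
rect(c,k([(439,305),(522,308),(515,414),(432,410)]),.023)
```

```text
[521.4   4. ] edges [247.8  33.4 245.7  33.9] dir01 -91.2 dir03 178.4
[523.8  77.6] edges [32.3 73.2 31.1 73.7] dir01 -91.8 dir03 179.6
[519.  -70.1] edges [47.1 60.3 46.9 59.7] dir01 -91.7 dir03 176.7
```

{"api": "drive_tool", "payload": {"plan": [[[0, 0, 60, 0], [0, 0, 120, 0], [-15, 45, 160, 8], [-30, 90, 160, 18], [-45, 135, 160, 28], [-60, 180, 160, 38], [-75, 225, 160, 48], [-91, 260, 160, 58], [-91, 277, 160, 68], [-91, 277, 160, 77], [-91, 277, 160, 77], [-91, 277, 160, 77], [-91, 277, 110, 77], [-91, 277, 90, 77], [-91, 277, 90, 77], [-91, 277, 90, 77]]], "fingers": 1}}

```text
time_s: 26.2
eef_pos: [0.5224, 0.0037, 0.0949]
eef_rot: [2.256, 2.184, 0.002]
wrist_force: [0.5, -0.4, -0.2]
gripper_width: 0.0439
grip_force: 63.7
```

{"api": "drive_tool", "payload": {"plan": [[[-0.5, 0, -8, 0], [-0.5, 0, -13, 0], [-0.5, 0, -15, 0], [-0.5, 0, -16, 0], [-0.5, 0, -16, 0], [-0.5, 0, -16, 0]]], "fingers": 1}}

```text
time_s: 26.95
eef_pos: [0.5212, 0.004, 0.0788]
eef_rot: [-2.255, -2.187, 0.001]
wrist_force: [-3.4, -0.3, 7.5]
gripper_width: 0.0438
grip_force: 64.7
```

In contact at 7.5 N. I'll release and retreat straight up.

{"api": "drive_tool", "payload": {"plan": [[[0, 0, 0, 0], [0, 0, 0, 0], [0, 0, 0, 0], [0, 0, 0, 0], [0, 0, 0, 0], [0, 0, 8, 0], [0, 0, 25, 0], [0, 0, 60, 0], [0, 0, 110, 0], [0, 0, 150, 0], [0, -60, 150, 0], [0, -120, 150, 0], [0, -180, 150, 0], [0, -240, 150, 0], [0, -290, 150, 0], [0, -290, 150, 0], [0, -290, 150, 0], [0, -290, 150, 0]]], "fingers": -1}}

```text
time_s: 29.2
eef_pos: [0.5213, -0.2847, 0.2282]
eef_rot: [2.254, 2.188, 0.0]
wrist_force: [-0.4, 0.4, 0.4]
gripper_width: 0.0853
grip_force: 0.0
```

Run:
```python
from h import *
c=snap('top','top5');d=snap('scene','scene5')
a=cv2.resize(c['color'][130:222,205:297],(460,460),interpolation=cv2.INTER_CUBIC);b=cv2.resize(d['color'][150:265,180:265],(340,460),interpolation=cv2.INTER_CUBIC)
cv2.imwrite('pics/m8.png',np.hstack([a,b]))
```

```text
(no output)
```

View pics/m8.png

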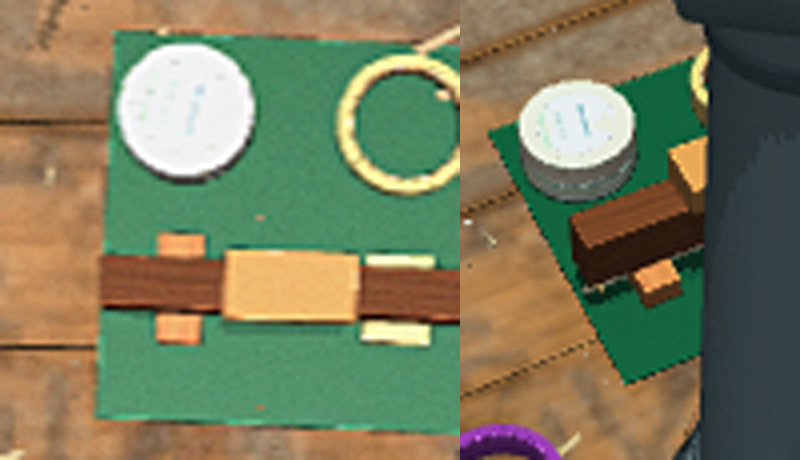

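The sanding block's top face, in the left panel, spans (224,249), (359,254), (357,322) and (222,317). It lies flat and centred on the bar.

Run:
```python
from h import *
c=load('top5');k=lambda p:(np.array(p,float)+.5)/5-.5+[205,130]
rect(c,k([(224,249),(359,254),(357,322),(222,317)]),.102)
sign_off()
```

```text
[521.5   3.1] edges [86.6 43.7 86.4 43.7] dir01 -91.4 dir03 179.0
the job is handed in; nothing more can be done
```

The sanding setup is built and handed in, and in my last camera measurements every piece lay within about 2 mm of its place; I have not seen the judge's result.

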